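# Clamp a glued board with a one-hand ratchet clamp

## Robot

A 7-joint arm with a two-finger parallel gripper is mounted at the origin on a cart in front of the work surface, level with it; the furniture and walls round the work are solid. World frame = base frame: x ahead of the robot, y to its left, z up, the work surface at z = 0. Lengths are in m, angles in rad, forces in N, time in s.
With the tool pointing down it reaches from about 0.35 to 0.9 m from the base axis. Payload 8.1 kg.
Tool frame: the origin (TCP) lies midway between the tips of the shut fingers; the grasp point (between the pads) lies 19 mm behind it; z points along the fingers, y is the line along which they close (so a half turn about z gives the same grasp; the last joint's range is limited). The gripper opens to 92 mm and grips with 3 to 60 N. Pads are 19 mm wide; open, the fingers measure 130 mm over their backs; the gripper's body (75 mm by 190 mm) begins 47 mm behind the grasp point.
Start: joints at [1.032, 0.434, 0.025, 1.573, -0.012, 1.134, -0.075], TCP at [0.264, -0.567, 0.227] pointing down, gripper open.
Joint ranges: [-2.62, 2.62], [-0.44, 2.09], [-1.27, 1.32], [0.08, 2.57], [-1.32, 4.46], [0.12, 2], [-2.74, 2.74]. Speed limits (rad/s): [2.22, 2.22, 3.01, 3.01, 3.14, 3.14, 3.14].

## Interface

Orientations are given as a rotation vector (axis times angle).
In Python, from cell import arm gives the robot as it stands.
- The arm moves only by the tool carry_out, never from a script. Its arguments are lists of equal length, an entry for each row: "claw": the finger opening in cm, from 0 to 9.18; "delta_pos": the shift along the tool's x, y, z in cm, a list of three; "angular": the turn, a rotation vector about the tool's x, y, z in rad, a list of three. In form: {"claw": [claw, ...], "delta_pos": [[dx, dy, dz], ...], "angular": [[ax, ay, az], ...]}. A call has 1 to 20 rows; each row shifts and turns the commanded pose from where the row before left it, along the tool's axes as they then stand; what a row does not reach is not made up. A row lasts 1/10 s, in which the tool goes at most 50 mm and 8.59 degrees, less where a joint would pass 70% of its speed; a pose out of reach is approached as far as the arm can. A call with a gripper value outside its range is refused whole. The fingers move at their own pace and stop on an object; "force" is the grip in N (left out, the last holds). Time passes only in rows, so rows that do not move let the fingers close. It gives the time, the measured TCP pose, the force, the opening and the grip force at its end, in the units of the state.
- arm.observe(): the state, without advancing time (a new reading comes with each control period).
- arm.get_image(name): name is "scene" or "top"; returns a dict with "frame" (384x512x3 uint8, red, green, blue), "mtx" (3x3 intrinsics, pixels), "T" (4x4, takes a point from camera to world coordinates). Camera axes: x right, y down, z forward; pixel columns grow to the right and rows downward; lengths in m; the calibration is good to about 2 mm. A picture is of the moment at which its call begins. There is no depth.
- arm.sign_off(): hands the job in; it is judged then, once.
Trained networks look in a picture, given as the dict that the camera call returned (one of the last four; its "shot" number tells which), for a name from the list of things; names that differ only in an ending like _2 or _b are one class to them, and where a whole thing is asked for, a point or a joint stands for the part that bears it (a point fixed in the world has none). Each returns a list of dicts, best first, with "conf" (0 to 1); they miss things now and then, are a little off and sometimes report something else, mostly with a low value. They report only what shows in the picture. A call takes as long as a camera call. They do not tell look-alikes from the thing itself.
- arm.look_for(label, picture): "centre" ([column, row] as shares, 0 to 1, of the picture: columns of its width, rows of its height, amid what is visible of it).
- arm.trace(label, picture): "region" (384x512 bool, what is visible of it) and "centre" ([column, row] as shares, 0 to 1, of the picture: columns of its width, rows of its height, amid what is visible of it).
- arm.place_of(label, picture): "centre" ([column, row] as shares, 0 to 1, of the picture: columns of its width, rows of its height: a listed point, or the origin of a listed thing).
The state is a dict: "clock": time; "joints": joint angles; "dq": joint speeds; "joint_efforts": joint torques, N m; "position": TCP position; "ee_rot": TCP orientation; "force": force on the tool from outside, world axes, zero at the start; "ft_torque": the same for the moment, N m; "width": opening from 0.0 (shut) to 1.0 (fully open); "gripper_force": force on a finger pad.
Only numpy, scipy, OpenCV 4.12 (cv2) and the standard library are available. Lean on these libraries where they do the work, as an engineer would, in place of code of your own. Each camera call takes 0.05 s, during which the arm holds its last target. There are 200 camera calls.

## Task

A small split board has been glued and laid in the clamping jig. With the scraper block, not your fingers, sweep the three wood chips out of the jaw's path and off the plywood base, then stand the scraper on the worktop. Pump the clamp's trigger, without moving bar or jaw by hand, until the jaw has pushed the two halves together against the stop, and finish holding the trigger squeezed so that the joint stays under light, steady pressure: 10 to 30 N at the jaw, and never as much as 40 N, which crushes the soft wood.

Things in the scene. Friction and masses are not known exactly. Their poses are not given: they have to be found in the camera images.
- jig: Clamping jig, fixed. Frame: x = clamp axis from handle to stop, y across, z up; origin at the underside. Plywood base 18 mm thick, x -127..207, y -60..60 mm. On it along x: grey housing (x -130..-40, 98 mm high) with handle, trigger and toothed bar (tail reaches back to x = -200, 30..45 mm up); jaw; free lane; board halves; wooden stop (face x = 172, 44 mm high).
- jig_lane (a point): Middle of the lane of bare base between jaw plate and near half, on the base's top, at (38, 0, 18) mm in the jig's frame. The lane is 60 to 76 mm wide along x at the start and runs across the whole base (y -60 to 60 mm), open at both ends.
- handle_grip (a point): Middle of the fixed upright black handle, at (-83, 0, 132) mm in the jig's frame. It is 20 mm thick along the clamp axis, 26 mm wide, and reaches from 104 to 158 mm above the worktop.
- trigger_nose (a point): Axis of the round nose on top of the trigger, the place to squeeze: a lying cylinder, radius 6 mm, 20 mm long across. In the jig's frame (-46, 0, 129) mm released, (-64, 0, 132) mm squeezed, in front (+x) of the handle. Over handle and nose: 54 mm released, 35 mm squeezed. Keep fingertips 104 mm or more above the worktop, clear of the housing.
- trigger_blade: The metal trigger lever in front of the handle; it swings with joint trigger. Origin on its pivot, at (-62, 0, 90) mm in the jig's frame.
- trigger (a joint): Trigger angle, rad: 0 released, 0.45 fully squeezed. A spring returns it; the nose needs 2 N to start and about 6 N to squeeze it fully while the jaw runs free. A full squeeze and release advances the bar by two teeth, 12 mm; a pawl then lets the bar go back less than one tooth (6 mm). Against work it stalls: N on the nose = about 4 + 0.95 x jaw force.
- bar: The toothed steel bar that carries the jaw, 14 mm wide, 30 to 45 mm above the worktop; it slides with joint bar_travel. Origin on its axis, 30 mm behind the uncompressed jaw face.
- bar_travel (a joint): How far the bar has advanced towards the stop, m (0 to 0.108). The uncompressed jaw face stands this far in front (+x) of the jig's origin.
- jaw (a joint): Compression of the rubber cushion behind the jaw plate, m: 0 free, 0.014 at the most; 3 N per mm.
- jaw_plate: Grey jaw plate on the bar's front end, 44 mm wide, 5 mm thick, from 20 to 52 mm above the worktop. Origin at the centre of its front face; +x points to the boards.
- board_near: Half of the split light wooden board that lies next to the jaw: 46 mm along the clamp axis, 104 mm across, 18 mm thick, loose on the base. Origin at the centre of its underside; its x axis runs with the clamp axis.
- board_far: The other half, same size, next to the stop. The open glue joint between the halves is 2 to 8 mm wide. Closed, the two origins are 46 mm apart.
- chip_0: Dark wood chip 18 x 10 x 6 mm, loose on the base in the lane between jaw and near half. Origin at its underside.
- chip_1: Dark wood chip 15 x 11 x 6 mm, likewise.
- chip_2: Dark wood chip 17 x 9 x 7 mm, likewise.
- scraper: Scraper block standing on the worktop right of the jig: foot 28 (x) x 40 mm (y), 22 mm high, with a white plastic lip at the bottom; above it a wooden grip 24 (x) x 36 mm (y), up to 78 mm high. Origin at the centre of the underside, z up. It sweeps along its own x with the 40 mm edge.
- glue_bottle: White glue bottle 50 mm across, 143 mm tall, behind the jig; a bystander, as are the next five: do not disturb.
- tape: Roll of masking tape, 102 mm across, 25 mm high, lying flat, left.
- mug: Cream mug 83 mm across, 86 mm tall, left.
- lemon_a: Lemon, 78 x 55 x 56 mm, right.
- apple_a: Apple, 75 mm, right.
- pencil: Blue pen, 145 mm long, lying flat, front left.
Things that resemble listed ones, but are neither listed nor needed, are in the scene too. Leave any blue or purple look-alike of the board_near alone.

How it is judged:
On the way, in this order (a step that is already met when the one before it is completed fails the run):
1. the three chips are off the plywood base ((y of chip_0 in the frame of jig below -0.062 m or y of chip_0 in the frame of jig above 0.062 m) and (y of chip_1 in the frame of jig below -0.062 m or y of chip_1 in the frame of jig above 0.062 m) and (y of chip_2 in the frame of jig below -0.062 m or y of chip_2 in the frame of jig above 0.062 m)), for 0.1 s.
2. the scraper stands on the worktop, let go (height (world z) of scraper below 0.006 m and angle between scraper's own z axis and vertical below 0.12 rad and contact force between the fingers and scraper below 0.1 N and linear speed of scraper below 0.03 m/s), for 0.2 s.
3. the pumped jaw presses on the near half (contact force between jaw_plate and board_near above 3 N), for 0.1 s.
At the end, for the whole second after the job is handed in: Trigger held squeezed (over 0.06 rad, over 3 N), jaw force 8 to 34 N, halves flat, in line within 7 mm, joint closed to 2 mm (origins under 48 mm apart), far half within 2.5 mm of the stop; chips beyond the edges of the base; scraper standing on the worktop, let go (all of step 1 and height (world z) of scraper below 0.006 m and angle between scraper's own z axis and vertical below 0.12 rad and contact force between the fingers and scraper below 0.1 N and contact force between jaw_plate and board_near between 8 and 34 N and value of joint trigger above 0.06 rad and contact force between the fingers and trigger_blade above 3 N and horizontal distance between board_near and board_far below 0.048 m and y of board_near in the frame of board_far between -0.007 and 0.007 m and angle between each of board_near, board_far's own z axis and vertical below 0.06 rad and x of board_far in the frame of jig above 0.1465 m and velocity of joint bar_travel below 0.004 m/s); the arm keeps its last pose, push and grip.
It fails at once if the jaw crushes the wood (40 N or more) (contact force between jaw_plate and board_near above 40 N).
It fails at once if the fingers push the chips (contact force between the fingers and chip_0 above 1.5 N or contact force between the fingers and chip_1 above 1.5 N or contact force between the fingers and chip_2 above 1.5 N).
It fails at once if the fingers push the bar or the jaw instead of pumping (contact force between the fingers and bar above 1.5 N).
It fails at once if a bystander is shoved or knocked over (distance of any of glue_bottle, tape, mug, lemon_a, apple_a, pencil from where it was at the start of the episode above 0.03 m or angle between any of glue_bottle, mug's own z axis and vertical above 0.3 rad).
It also fails if it takes over 72 s, if anything falls off the work surface, if the arm or the gripper's body presses on something with over 40 N, if the wrist force passes 120 N, or if a joint passes its speed limit or range.

## Working session

There is one attempt and no reset: what is moved stays moved. The work goes in short steps, Python scripts to look and compute and a tool call to move; the robot and the scene stay as the last step left them, time stands still between calls to the robot, and variables do not carry over. Pictures are saved under pics/ and viewed, at most 10 in all, crops included, and the job is handed in when it is done.

Besides the shell and the picture viewer there is one more tool, called after "Request:" as name(argument=value, ...) on one line, values as JSON. carry_out: Moves the arm, as the interface text tells. Its arguments: {"type":"object","properties":{"claw":{"type":"array","items":{"type":"number"}},"delta_pos":{"type":"array","items":{"type":"array","items":{"type":"number"}}},"angular":{"type":"array","items":{"type":"array","items":{"type":"number"}}},"force":{"type":"number"}},"required":["claw","delta_pos","angular"]}

```bash
mkdir -p pics
cat > h.py <<'E'
import numpy as np, cv2
from cell import arm
def ray(p,c):
    h,w=p["frame"].shape[:2]
    v=np.linalg.inv(p["mtx"])@[c[0]*w,c[1]*h,1]
    return p["T"][:3,3], p["T"][:3,:3]@v
def atz(p,c,z):
    o,d=ray(p,c); return o+d*(z-o[2])/d[2]
def tri(l):
    A=np.zeros((3,3));b=np.zeros(3)
    for p,c in l:
        o,d=ray(p,c);d=d/np.linalg.norm(d);M=np.eye(3)-np.outer(d,d);A+=M;b+=M@o
    return np.linalg.solve(A,b)
def save(p,n): cv2.imwrite("pics/"+n,p["frame"][:,:,::-1])
E
python3 - <<'E'
from h import *
np.set_printoptions(precision=4,suppress=True)
s=arm.get_image("scene");t=arm.get_image("top")
save(s,"s0.png");save(t,"t0.png")
Z={"jig_lane":.018,"handle_grip":.132,"trigger_nose":.129,"jaw_plate":.036,"board_near":.018,"board_far":.018,"chip_0":.018,"chip_1":.018,"chip_2":.018,"scraper":0,"jig":0,"glue_bottle":0,"mug":0,"lemon_a":0,"apple_a":0,"tape":0,"pencil":0}
for n,z in Z.items():
    for k,p in(("s",s),("t",t)):
        for r in arm.place_of(n,p)[:3]:
            print(n,k,round(r["conf"],2),np.array(r["centre"])*[512,384],atz(p,r["centre"],z))
o=arm.observe();print(o["position"],o["ee_rot"],o["clock"],o["width"])
E
```

```text
jig_lane s 0.88 [237.0048 217.8816] [ 0.486  -0.0144  0.018 ]
jig_lane t 0.88 [253.2864 204.7104] [ 0.478  -0.0171  0.018 ]
handle_grip s 0.88 [208.1792 190.0032] [0.4602 0.0909 0.132 ]
handle_grip t 0.93 [219.2896 184.3968] [0.4673 0.105  0.132 ]
handle_grip t 0.42 [252.1088 205.9008] [ 0.4355 -0.0328  0.132 ]
trigger_nose s 0.57 [215.1936 191.1168] [0.4664 0.0641 0.129 ]
trigger_nose s 0.2 [220.9792 214.3104] [ 0.3066 -0.0435  0.129 ]
trigger_nose t 0.61 [228.4032 186.5088] [0.4728 0.0727 0.129 ]
jaw_plate s 0.6 [227.584  211.0848] [0.4937 0.0297 0.036 ]
jaw_plate t 0.45 [242.688  201.1008] [0.4708 0.0219 0.036 ]
board_near s 0.68 [248.8832 218.496 ] [ 0.4981 -0.0599  0.018 ]
board_near s 0.64 [367.7184 260.1984] [ 0.3813 -0.5243  0.018 ]
board_near s 0.64 [287.3856 253.5936] [ 0.3234 -0.2744  0.018 ]
board_near t 0.87 [321.1776 226.4064] [ 0.4916 -0.2805  0.018 ]
board_near t 0.66 [268.5952 209.0112] [ 0.4833 -0.0765  0.018 ]
board_near t 0.56 [230.0928 186.5088] [0.5135 0.0922 0.018 ]
board_far s 0.57 [259.7888 219.1872] [ 0.5083 -0.1017  0.018 ]
board_far s 0.18 [326.7072 252.40
[... 876 characters left out ...]
 [227.1232 220.608 ] [0.481  0.0273 0.    ]
mug t 0.59 [148.0192 178.4064] [0.4339 0.4038 0.    ]
lemon_a s 0.58 [337.6128 228.096 ] [ 0.5798 -0.3908  0.    ]
lemon_a t 0.63 [357.2224 214.8096] [ 0.5903 -0.3916  0.    ]
lemon_a t 0.3 [386.0992 232.512 ] [ 0.5638 -0.5115  0.    ]
apple_a s 0.54 [371.0976 237.312 ] [ 0.5576 -0.5161  0.    ]
apple_a t 0.64 [387.9936 232.3968] [ 0.5668 -0.5179  0.    ]
apple_a t 0.38 [285.9008 213.0048] [ 0.4983 -0.1405  0.    ]
tape s 0.66 [227.2768 220.9152] [0.479  0.0256 0.    ]
tape t 0.65 [174.7968 148.4928] [0.5883 0.364  0.    ]
pencil t 0.6 [169.6768 211.8912] [0.3417 0.2663 0.    ]
[ 0.2638 -0.5666  0.2268] [3.0672 0.6791 0.    ] 1.8 0.9974659917370902
```

View pics/s0.png

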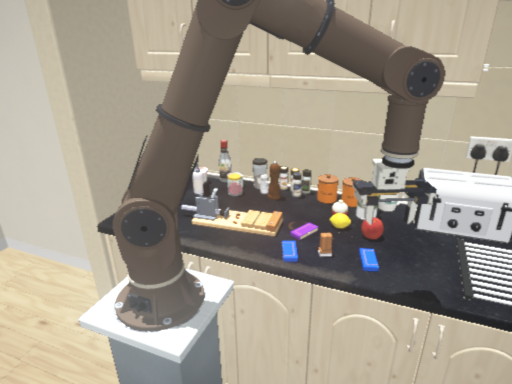

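View pics/t0.png

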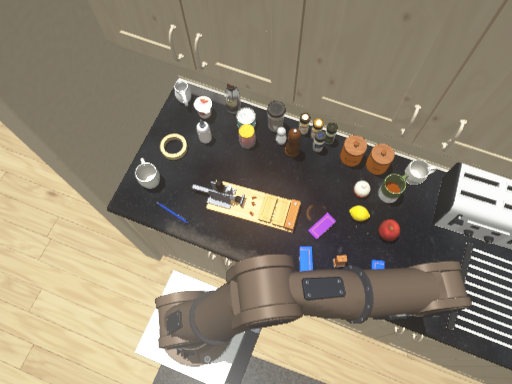

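The views show the jig at centre (top: base from about (208,205) to (300,215)), the scraper near (340,261) and blue and purple look-alikes around it. I'll zoom in on the jig.

Run:
```python
from h import *
np.set_printoptions(precision=4,suppress=True)
t=arm.get_image("top");s=arm.get_image("scene")
c=t["frame"][165:280,190:350];a=cv2.resize(c,None,fx=5,fy=5,interpolation=cv2.INTER_CUBIC)
cv2.imwrite("pics/t1.png",a[:,:,::-1])
c=s["frame"][170:275,175:335];a=cv2.resize(c,None,fx=5,fy=5,interpolation=cv2.INTER_CUBIC)
cv2.imwrite("pics/s1.png",a[:,:,::-1])
for k,p in(("s",s),("t",t)):
    print(k,p["T"][:3,3],p["mtx"][0,0])
    for n in("chip_0","board_near","board_far","scraper","jaw_plate"):
        for r in arm.trace(n,p)[:4]:
            m=r["region"];ys,xs=np.nonzero(m);print(n,round(r["conf"],2),np.array(r["centre"])*[512,384],m.sum(),xs.min(),xs.max(),ys.min(),ys.max())
```

```text
s [-0.653  -0.5762  0.7103] 367.8560997685242
chip_0 0.28 [261.6832 219.4944] 198 255 271 212 228
board_near 0.8 [306.5856 226.0992] 284 291 317 223 239
board_near 0.79 [250.4192 219.6864] 228 241 260 210 226
board_near 0.55 [289.4848 251.4816] 288 283 297 241 261
board_near 0.54 [369.1008 259.8912] 426 359 378 247 271
board_far 0.51 [257.8944 218.9952] 197 255 271 212 229
scraper 0.65 [327.424  246.2976] 284 319 333 233 255
jaw_plate 0.36 [228.608  212.0064] 39 225 229 209 218
t [-0.0285 -0.2613  1.5816] 444.72617297035436
board_near 0.83 [321.9968 225.2928] 341 309 334 214 238
board_near 0.61 [270.2848 206.784 ] 343 259 277 195 221
board_near 0.57 [305.1008 259.0848] 305 299 312 247 270
board_near 0.42 [378.0096 264.9984] 127 371 384 260 269
board_far 0.82 [281.7024 212.0832] 320 272 289 199 226
```

View pics/t1.png

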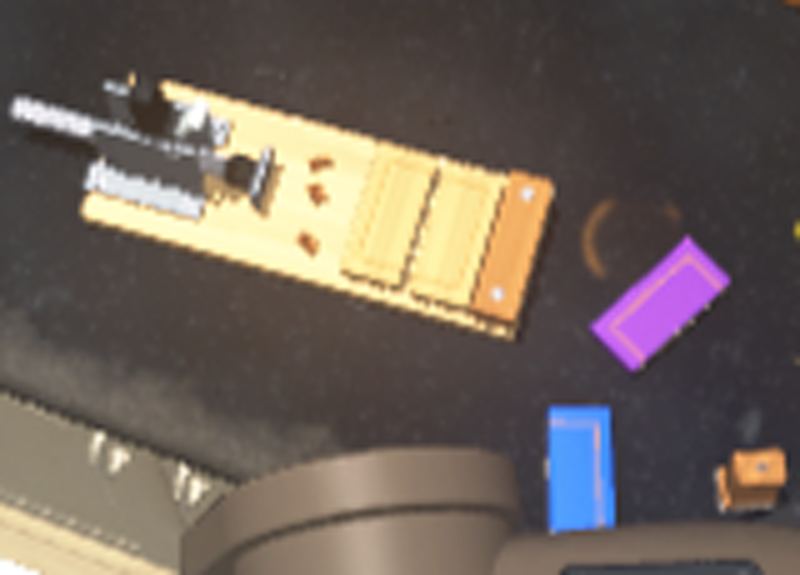

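View pics/s1.png

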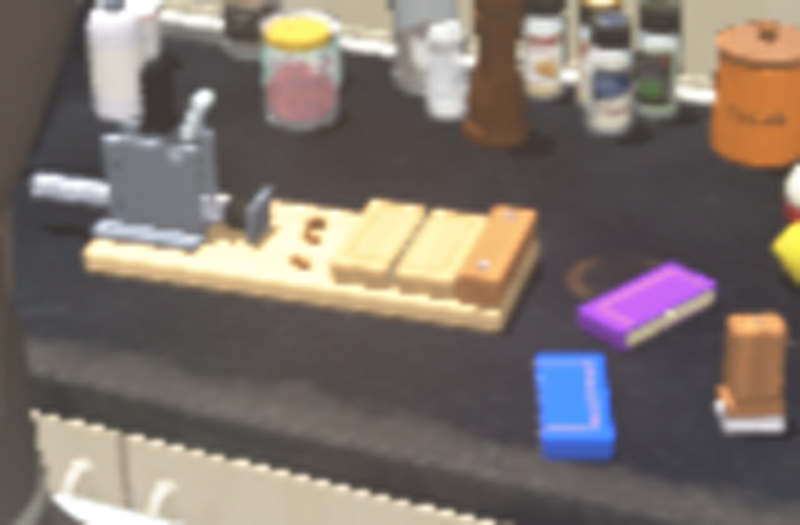

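The crops show the jig axis tilted about 15° in the top view. The three chips sit in the lane at crop (320,162), (317,195) and (308,242), and the scraper stands at crop (760,480) with its broad side roughly along world y. Next I'll fit the poses by silhouette.

```bash
cat > fit.py <<'E'
from h import *
from scipy.optimize import minimize
def box(x0,x1,y0,y1,z0,z1): return np.array([[x,y,z] for x in(x0,x1) for y in(y0,y1) for z in(z0,z1)])/1000.
def world(P,q):
    c,s=np.cos(q[2]),np.sin(q[2]); return P@np.array([[c,s,0],[-s,c,0],[0,0,1]])+[q[0],q[1],0]
def proj(p,W):
    C=(W-p["T"][:3,3])@p["T"][:3,:3]; u=C@p["mtx"].T; return u[:,:2]/u[:,2:]
S=5
def mask(p,boxes,q,roi):
    x0,y0,x1,y1=roi; m=np.zeros(((y1-y0)*S,(x1-x0)*S),np.uint8)
    for b in boxes:
        u=(proj(p,world(b,q))-[x0,y0]+.5)*S-.5
        cv2.fillConvexPoly(m,cv2.convexHull(np.round(u*16).astype(np.int32)),1,cv2.LINE_8,4)
    return m
E
python3 - <<'E'
from fit import *
np.set_printoptions(precision=4,suppress=True)
t=arm.get_image("top");s=arm.get_image("scene")
jb=[box(-30,207,-60,60,0,18),box(76,166,-52,52,18,36),box(172,207,-52,52,18,44)]
ig=[box(-210,-25,-62,62,0,160),box(-30,12,-25,25,18,55)]
roi={"t":(195,170,320,240),"s":(180,180,300,245)};P={"t":t,"s":s}
obs={}
for k,p in P.items():
    x0,y0,x1,y1=roi[k]
    im=cv2.resize(p["frame"][y0:y1,x0:x1],None,fx=S,fy=S,interpolation=cv2.INTER_CUBIC)
    h=cv2.cvtColor(im,cv2.COLOR_RGB2HSV); m=((h[...,0]<30)&(h[...,1]>70)&(h[...,2]>130)).astype(np.uint8)
    m=cv2.morphologyEx(m,cv2.MORPH_CLOSE,np.ones((31,31)));n,l,st,_=cv2.connectedComponentsWithStats(m)
    obs[k]=(l==1+np.argmax(st[1:,4])).astype(np.uint8)
def cost(q,keys="ts"):
    e=0
    for k in keys:
        g=mask(P[k],ig,q,roi[k]); e+=((mask(P[k],jb,q,roi[k])!=obs[k])&(g==0)).sum()
    return e
for keys in("ts","t","s"):
    q=np.array([.478,.026,-1.47])
    for it in range(3): r=minimize(cost,q,args=(keys,),method="Nelder-Mead",options=dict(initial_simplex=np.vstack([q]+[q+np.eye(3)[i]*[.008,.008,.06] for i in range(3)])));q=r.x
    print(keys,q,r.fun)
    if keys=="ts":Q=q
np.save("jig.npy",Q)
for k,p in P.items():   # chips
    x0,y0,x1,y1=roi[k]
    im=cv2.resize(p["frame"][y0:y1,x0:x1],None,fx=S,fy=S,interpolation=cv2.INTER_CUBIC).astype(int)
    lane=mask(p,[box(14,66,-58,58,18,18.5)],Q,roi[k])
    d=((im[...,2]<110)&(lane>0)).astype(np.uint8); n,l,st,ce=cv2.connectedComponentsWithStats(d)
    for i in range(1,n):
        if st[i,4]>20:
            u=(ce[i]+.5)/S-.5+[x0,y0]; w=atz(p,u/[512,384],.022)
            c,sn=np.cos(Q[2]),np.sin(Q[2]);dd=w[:2]-Q[:2];print(k,"chip",st[i,4],np.array([c*dd[0]+sn*dd[1],-sn*dd[0]+c*dd[1]])*1000)
# scraper
r2={"s":(310,222,345,262)}
x0,y0,x1,y1=r2["s"];im=cv2.resize(s["frame"][y0:y1,x0:x1],None,fx=S,fy=S,interpolation=cv2.INTER_CUBIC)
h=cv2.cvtColor(im,cv2.COLOR_RGB2HSV);m=(h[...,2]>95).astype(np.uint8);n,l,st,_=cv2.connectedComponentsWithStats(m);o=(l==1+np.argmax(st[1:,4]))
sb=[box(-14,14,-20,20,0,22),box(-12,12,-18,18,22,78)]
f=lambda q:(mask(s,sb,q,r2["s"])!=o).sum()
for y in(-.6,-.3,0,.3,.6):
    q=np.array([.394,-.379,y])
    for it in range(3): r=minimize(f,q,method="Nelder-Mead",options=dict(initial_simplex=np.vstack([q]+[q+np.eye(3)[i]*[.006,.006,.1] for i in range(3)])));q=r.x
    print("scr",q,r.fun,o.sum())
for k,p in P.items():
    for lab,b,q,R in((jb+ [box(-130,-40,-25,25,18,98),box(-93,-73,-13,13,104,158)],0,Q,0),):
        im=cv2.resize(p["frame"],None,fx=S,fy=S,interpolation=cv2.INTER_CUBIC)
        for bb,qq in [(x,Q) for x in lab]+[(x,q) for x in sb]:
            u=(proj(p,world(bb,qq))+.5)*S-.5
            for i in range(8):
                for j in range(i):
                    if (np.abs(bb[i]-bb[j])>1e-6).sum()==1: cv2.line(im,tuple(int(v) for v in u[i]),tuple(int(v) for v in u[j]),(0,255,0),1)
        a=(950,825,1750,1400) if k=="t" else (875,800,1675,1325)
        cv2.imwrite(f"pics/o{k}.png",im[a[1]:a[3],a[0]:a[2],::-1])
E
```

```text
ts [ 0.4757  0.0243 -1.4729] 6807.0
t [ 0.4754  0.0244 -1.4766] 4897.0
s [ 0.4798  0.0259 -1.4746] 540.0
t chip 23 [45.4753 56.5363]
t chip 206 [34.3678 25.4002]
t chip 220 [38.8376  1.656 ]
t chip 233 [ 43.9404 -37.4729]
s chip 190 [36.2069 20.1011]
s chip 71 [ 44.6377 -34.9462]
scr [ 0.3926 -0.3828 -0.6826] 861.0 8061
scr [ 0.3928 -0.3833 -0.0282] 745.0 8061
scr [ 0.3928 -0.3832 -0.0256] 745.0 8061
scr [ 0.3928 -0.3832  0.4351] 320.0 8061
scr [ 0.3929 -0.383   0.4498] 325.0 8061
```

View pics/ot.png

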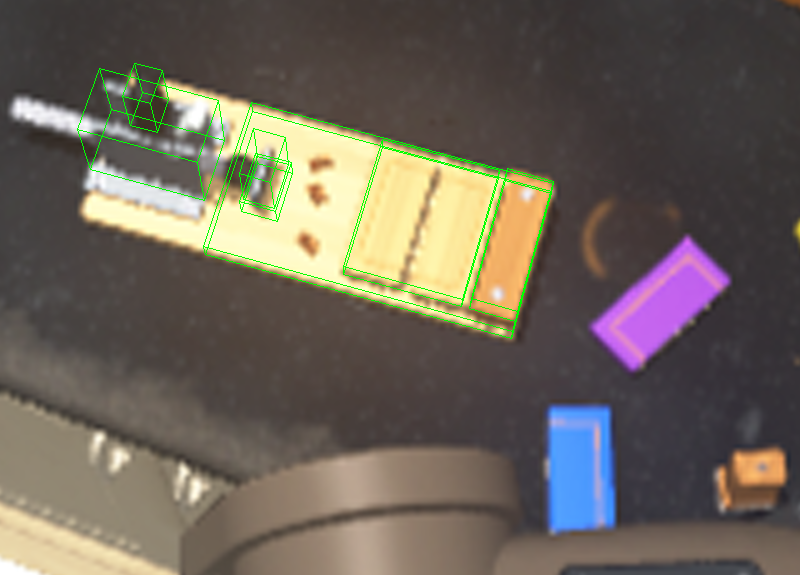

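View pics/os.png

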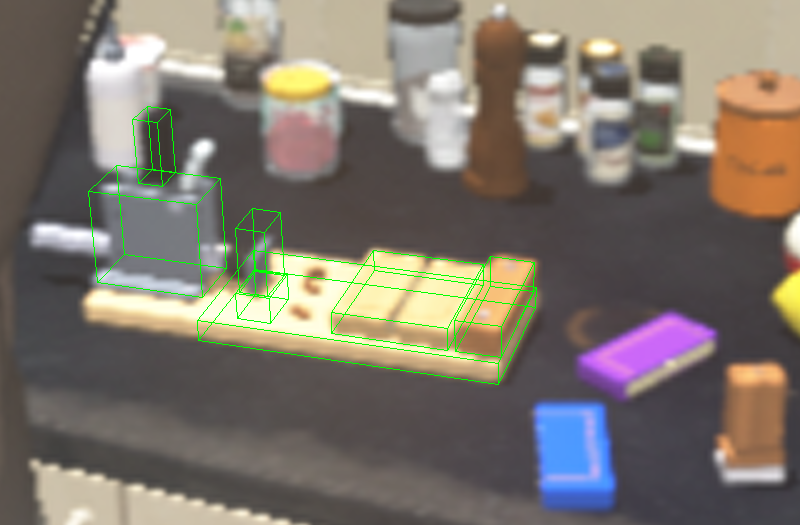

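The overlay matches the jig well: jig pose ≈ (0.477, 0.025), yaw −1.474. Scraper ≈ (0.393, −0.383), yaw 0.44. Now I'll move above the scraper and turn.

Request:
carry_out(claw=[9.1, 9.1, 9.1, 9.1, 9.1, 9.1, 9.1, 9.1, 9.1, 9.1, 9.1, 9.1, 9.1, 9.1, 9.1, 9.1, 9.1, 9.1, 9.1, 9.1], delta_pos=[[2.43, -1.4, 0.3], [2.43, -1.4, 0.3], [2.43, -1.4, 0.3], [2.43, -1.4, 0.3], [2.43, -1.4, 0.3], [2.43, -1.4, 0.3], [2.43, -1.4, 0.3], [2.43, -1.4, 0.3], [0, 0, 0], [0, 0, 0], [0, 0, 0], [0, 0, 0], [0, 0, 0], [0, 0, 0], [0, 0, 0], [0, 0, 0], [0, 0, 0], [0, 0, 0], [0, 0, 0], [0, 0, 0]], angular=[[0, 0, 0], [0, 0, 0], [0, 0, 0], [0, 0, 0], [0, 0, 0], [0, 0, 0], [0, 0, 0], [0, 0, 0], [0, 0, -0.1427], [0, 0, -0.1427], [0, 0, -0.1427], [0, 0, -0.1427], [0, 0, -0.1427], [0, 0, -0.1427], [0, 0, -0.1427], [0, 0, -0.1427], [0, 0, -0.1427], [0, 0, -0.1427], [0, 0, -0.1427], [0, 0, 0]], force=40)

```text
clock: 4.5
position: [0.3927, -0.3832, 0.2027]
ee_rot: [1.687, 2.65, 0.0]
force: [0.7, 0.4, -0.0]
width: 0.989
gripper_force: 0.0
```

```bash
cat >> fit.py <<'E'
from scipy.spatial.transform import Rotation as R
def to(x,y,z,yaw=None):
    "offset from the measured pose to a target, in tool axes (cm), and turn about tool z"
    o=arm.observe();M=R.from_rotvec(o["ee_rot"]).as_matrix()
    psi=np.arctan2(M[1,0],M[0,0])
    d=(M.T@(np.array([x,y,z])-o["position"]))*100
    print("t",o["clock"],"pos",np.round(o["position"],4),"psi",round(psi,3),"tz",np.round(M[:,2],3),"w",round(o["width"]*9.18,2),"F",np.round(o["force"],1),"gf",round(float(o["gripper_force"]),1),"q",np.round(o["joints"],2))
    print("delta cm",np.round(d,2), "turn", None if yaw is None else round((psi-yaw+np.pi)%(2*np.pi)-np.pi,3))
E
python3 - <<'E'
from fit import *
s=arm.get_image("scene");r2=(310,222,345,262)
x0,y0,x1,y1=r2;im=cv2.resize(s["frame"][y0:y1,x0:x1],None,fx=S,fy=S,interpolation=cv2.INTER_CUBIC)
to(.3928,-.3832,.036,2.006)
E
```

```text
t 4.55 pos [ 0.3927 -0.3831  0.2027] psi 2.002 tz [ 0.  0. -1.] w 9.13 F [ 0.  -0.5  0.4] gf 0.0 q [ 0.96  0.36 -0.38  1.77  0.15  1.04  0.96]
delta cm [-1.000e-02  1.000e-02  1.667e+01] turn -0.004
```

Request:
carry_out(claw=[9.1, 9.1, 9.1, 9.1, 9.1, 9.1, 9.1, 9.1, 2, 2, 2, 2, 2, 2, 2, 2, 2, 2], delta_pos=[[0, 0, 2.8], [0, 0, 2.8], [0, 0, 2.8], [0, 0, 2.8], [0, 0, 2.8], [0, 0, 1.7], [0, 0, 1.0], [0, 0, 0], [0, 0, 0], [0, 0, 0], [0, 0, 0], [0, 0, 0], [0, 0, 0], [0, 0, 0], [0, 0, 0], [0, 0, 0], [0, 0, 0], [0, 0, 0]], angular=[[0, 0, 0], [0, 0, 0], [0, 0, 0], [0, 0, 0], [0, 0, 0], [0, 0, 0], [0, 0, 0], [0, 0, 0], [0, 0, 0], [0, 0, 0], [0, 0, 0], [0, 0, 0], [0, 0, 0], [0, 0, 0], [0, 0, 0], [0, 0, 0], [0, 0, 0], [0, 0, 0]], force=40)

```text
clock: 6.35
position: [0.3927, -0.383, 0.0357]
ee_rot: [-1.69, -2.648, 0.0]
force: [-0.4, -0.0, 0.2]
width: 0.258
gripper_force: 40.0
```

Run:
```python
from fit import *
# sweep start: chips spread jig y -37..25, lane x 38
q=np.array([.477,.0247,-1.474])
for y in(-62,62,95,-95):
    print(y,world(np.array([[38,y,0]])/1000.,q)[0])
to(.3928,-.3832,.2,1.668)
s=arm.get_image("scene");im=cv2.resize(s["frame"][170:290,240:400],None,fx=5,fy=5,interpolation=cv2.INTER_CUBIC);cv2.imwrite("pics/g1.png",im[:,:,::-1])
```

```text
-62 [ 0.41896275 -0.01911412  0.        ]
62 [ 0.54238229 -0.00713011  0.        ]
95 [ 0.57522781 -0.00394082  0.        ]
-95 [ 0.38611722 -0.02230342  0.        ]
t 6.35 pos [ 0.3927 -0.383   0.0357] psi 2.005 tz [-0.  0. -1.] w 2.37 F [-0.4 -0.   0.2] gf 40.0 q [ 0.9   0.57 -0.31  1.93  0.27  0.68  0.86]
delta cm [ -0.02   0.   -16.43] turn 0.337
```

View pics/g1.png

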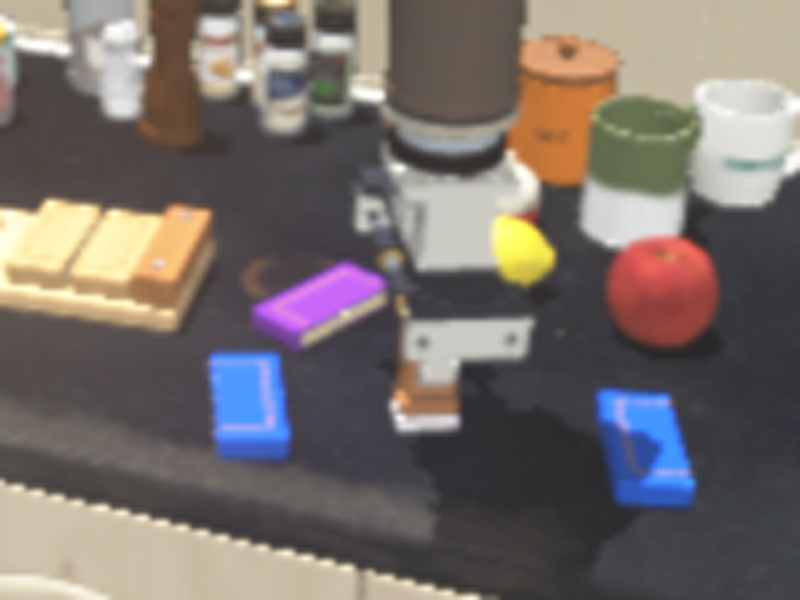

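The scraper is held at 24 mm, upright. Next: lift, align with the jig, and carry it to the near end of the lane.

Request:
carry_out(claw=[2, 2, 2, 2, 2, 2, 2, 2, 2, 2, 2, 2, 2, 2, 2, 2, 2, 2, 2, 2], delta_pos=[[0, 0, -2], [0, 0, -4], [0, 0, -4], [0, 0, 0], [0, 0, 0], [0, 0, 0], [2.56, 0.31, 0], [2.56, 0.31, 0], [2.56, 0.31, 0], [2.56, 0.31, 0], [2.56, 0.31, 0], [2.56, 0.31, 0], [2.56, 0.31, 0], [2.56, 0.31, 0], [2.56, 0.31, 0], [2.56, 0.31, 0], [2.56, 0.31, 0], [2.56, 0.31, 0], [2.56, 0.31, 0], [2.56, 0.31, 0]], angular=[[0, 0, 0], [0, 0, 0], [0, 0, 0], [0, 0, 0.1123], [0, 0, 0.1123], [0, 0, 0.1123], [0, 0, 0], [0, 0, 0], [0, 0, 0], [0, 0, 0], [0, 0, 0], [0, 0, 0], [0, 0, 0], [0, 0, 0], [0, 0, 0], [0, 0, 0], [0, 0, 0], [0, 0, 0], [0, 0, 0], [0, 0, 0]])

```text
clock: 8.4
position: [0.4008, -0.021, 0.1358]
ee_rot: [2.11, 2.327, -0.0]
force: [1.3, -0.5, -1.1]
width: 0.261
gripper_force: 40.0
```

Run:
```python
from fit import *
to(.4012,-.0218,.0552,1.668)
```

```text
t 8.4 pos [ 0.4008 -0.021   0.1358] psi 1.669 tz [ 0. -0. -1.] w 2.4 F [ 1.3 -0.5 -1.1] gf 40.0 q [ 0.32  0.23 -0.47  2.17  0.15  0.77 -0.14]
delta cm [-0.08  0.03  8.06] turn 0.001
```

Request:
carry_out(claw=[2, 2, 2, 2, 2, 2, 2, 2, 2], delta_pos=[[-0.08, 0, 2], [0, 0, 2], [0, 0, 2], [0, 0, 1.5], [0, 0, 0.5], [0, 0, 0], [0, 0.7, 0], [0, 0.7, 0], [0, 0.6, 0]], angular=[[0, 0, 0], [0, 0, 0], [0, 0, 0], [0, 0, 0], [0, 0, 0], [0, 0, 0], [0, 0, 0], [0, 0, 0], [0, 0, 0]])

```text
clock: 9.3
position: [0.4226, -0.0209, 0.0564]
ee_rot: [2.11, 2.326, 0.002]
force: [-0.3, -1.0, -1.2]
width: 0.256
gripper_force: 40.0
```

Run:
```python
from fit import *
to(.5558,-.0065,.0552,1.668)
s=arm.get_image("scene");im=cv2.resize(s["frame"][180:250,180:300],None,fx=6,fy=6,interpolation=cv2.INTER_CUBIC);cv2.imwrite("pics/g2.png",im[:,:,::-1])
```

```text
t 9.3 pos [ 0.4226 -0.0209  0.0564] psi 1.668 tz [ 0.002  0.    -1.   ] w 2.35 F [-0.3 -1.  -1.2] gf 40.0 q [ 0.24  0.4  -0.4   2.21  0.28  0.58 -0.26]
delta cm [ 0.13 13.4   0.15] turn 0.0
```

View pics/g2.png

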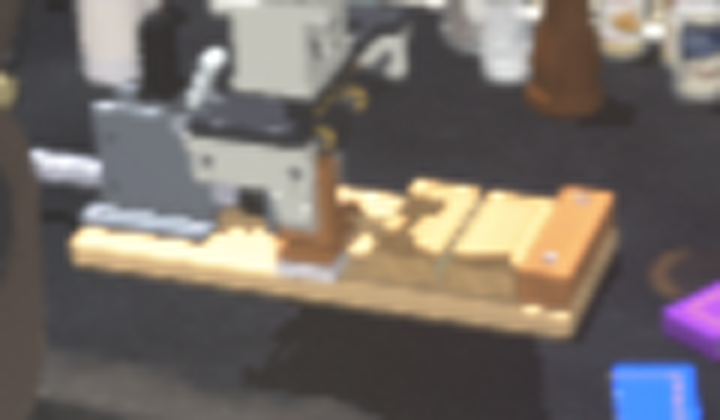

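The scraper stands at the lane's near end with clearance to jaw and board. Sweeping.

Request:
carry_out(claw=[2, 2, 2, 2, 2, 2, 2, 2, 2, 2, 2, 2, 2, 2, 2, 2, 2, 2, 2, 2], delta_pos=[[0.05, 0, 0.12], [0, 0.5, 0], [0, 0.7, 0], [0, 0.8, 0], [0, 0.8, 0], [0, 0.8, 0], [0, 0.8, 0], [0, 0.8, 0], [0, 0.8, 0], [0, 0.8, 0], [0, 0.8, 0], [0, 0.8, 0], [0, 0.8, 0], [0, 0.8, 0], [0, 0.8, 0], [0, 0.8, 0], [0, 0.8, 0], [0, 0.8, 0], [0, 0.3, 0], [0, 0, 0]], angular=[[0, 0, 0], [0, 0, 0], [0, 0, 0], [0, 0, 0], [0, 0, 0], [0, 0, 0], [0, 0, 0], [0, 0, 0], [0, 0, 0], [0, 0, 0], [0, 0, 0], [0, 0, 0], [0, 0, 0], [0, 0, 0], [0, 0, 0], [0, 0, 0], [0, 0, 0], [0, 0, 0], [0, 0, 0], [0, 0, 0]])

```text
clock: 11.35
position: [0.5557, -0.0072, 0.0544]
ee_rot: [-2.11, -2.327, -0.0]
force: [-1.0, -0.4, -0.8]
width: 0.26
gripper_force: 40.0
```

Run:
```python
from fit import *
to(.5558,-.0065,.2,1.668)
```

```text
t 11.35 pos [ 0.5557 -0.0072  0.0544] psi 1.669 tz [ 0.  0. -1.] w 2.39 F [-1.  -0.4 -0.8] gf 40.0 q [ 0.18  0.56 -0.37  1.9   0.29  0.74 -0.25]
delta cm [  0.07   0.02 -14.56] turn 0.001
```

Request:
carry_out(claw=[2, 2, 2, 2, 2, 2, 2, 2, 2, 2, 2, 2, 2, 2, 2, 2, 2, 2], delta_pos=[[0, 0, -3], [0, 0, -3.5], [0, 0, -3.5], [-2.56, -1.42, 0], [-2.56, -1.42, 0], [-2.56, -1.42, 0], [-2.56, -1.42, 0], [-2.56, -1.42, 0], [-2.56, -1.42, 0], [-2.56, -1.42, 0], [-2.56, -1.42, 0], [-2.56, -1.42, 0], [-2.56, -1.42, 0], [-2.56, -1.42, 0], [-2.56, -1.42, 0], [-2.56, -1.42, 0], [-2.56, -1.42, 0], [0, 0, 0]], angular=[[0, 0, 0], [0, 0, 0], [0, 0, 0], [0, 0, 0], [0, 0, 0], [0, 0, 0], [0, 0, 0], [0, 0, 0], [0, 0, 0], [0, 0, 0], [0, 0, 0], [0, 0, 0], [0, 0, 0], [0, 0, 0], [0, 0, 0], [0, 0, 0], [0, 0, 0], [0, 0, 0]])

```text
clock: 13.15
position: [0.3892, -0.3875, 0.1542]
ee_rot: [-2.117, -2.321, 0.004]
force: [-0.1, 0.6, -1.3]
width: 0.258
gripper_force: 40.0
```

Run:
```python
from fit import *
to(.3928,-.383,.0357,1.668)
t=arm.get_image("top");s=arm.get_image("scene")
a=cv2.resize(t["frame"][165:245,190:310],None,fx=6,fy=6,interpolation=cv2.INTER_CUBIC)[:,:,::-1]
cv2.imwrite("pics/g3.png",a)
```

```text
t 13.15 pos [ 0.3892 -0.3875  0.1542] psi 1.662 tz [-0.002 -0.002 -1.   ] w 2.37 F [-0.1  0.6 -1.3] gf 40.0 q [ 0.92  0.41 -0.31  1.83  0.16  0.93  0.63]
delta cm [ 0.43  0.42 11.85] turn -0.006
```

View pics/g3.png

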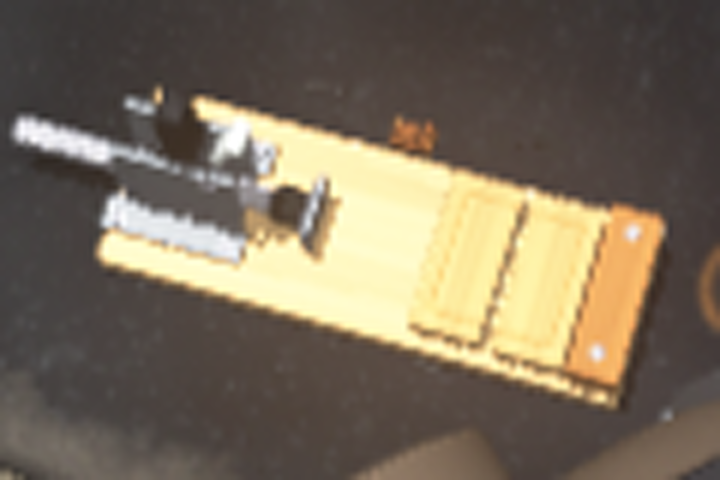

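The top view shows all three chips in a row behind the far edge, around (412,132), about 12 mm off the base, and the lane is bare. Setting the scraper down.

Request:
carry_out(claw=[2, 2, 2, 2, 2, 2, 2, 9.1, 9.1, 9.1, 9.1, 9.1, 9.1, 9.1, 9.1, 9.1, 9.1, 9.1], delta_pos=[[0, 0, 2.5], [0, 0, 2.5], [0, 0, 2.5], [0, 0, 2.5], [0, 0, 1.3], [0, 0, 0.5], [0, 0, 0], [0, 0, 0], [0, 0, 0], [0, 0, 0], [0, 0, 0], [0, 0, 0], [0, 0, -3], [0, 0, -3], [0, 0, -3], [0, 0, -3], [0, 0, -3], [0, 0, 0]], angular=[[0, 0, 0], [0, 0, 0], [0, 0, 0], [0, 0, 0], [0, 0, 0], [0, 0, 0], [0, 0, 0], [0, 0, 0], [0, 0, 0], [0, 0, 0], [0, 0, 0], [0, 0, 0], [0, 0, 0], [0, 0, 0], [0, 0, 0], [0, 0, 0], [0, 0, 0], [0, 0, 0]])

```text
clock: 15.05
position: [0.3944, -0.3847, 0.1907]
ee_rot: [2.106, 2.322, 0.0]
force: [1.1, -0.6, 0.3]
width: 0.991
gripper_force: 0.0
```

Run:
```python
from fit import *
q=np.array([.477,.0247,-1.474])
h=world(np.array([[-75.5,0,0]])/1000.,q)[0];print(h)
to(h[0],h[1],.22,.097)
t=arm.get_image("top");s=arm.get_image("scene")
# refine handle/nose using both views
for n in("handle_grip","trigger_nose"):
    a=[arm.place_of(n,p) for p in(s,t)]
    for p,r in zip((s,t),a):
        for x in r[:2]: print(n,round(x["conf"],2),atz(p,x["centre"],.132 if n[0]=="h" else .129))
    if all(a):print(tri([(s,a[0][0]["centre"]),(t,a[1][0]["centre"])]))
print("expect",world(np.array([[-83,0,132],[-46,0,129]])/1000.,q))
```

```text
[0.46970328 0.09984658 0.        ]
t 15.05 pos [ 0.3944 -0.3847  0.1907] psi 1.668 tz [ 0.005 -0.005 -1.   ] w 9.1 F [ 1.1 -0.6  0.3] gf 0.0 q [ 0.92  0.37 -0.33  1.79  0.14  1.    0.64]
delta cm [47.48 12.23 -3.12] turn 1.571
handle_grip 0.78 [0.4688732  0.10550368 0.132     ]
handle_grip 0.56 [0.46269427 0.10943666 0.132     ]
[0.46354872 0.10605597 0.13408085]
trigger_nose 0.41 [0.45417575 0.06064748 0.129     ]
trigger_nose 0.47 [0.47562192 0.07585393 0.129     ]
[0.48137317 0.07796293 0.11440147]
expect [[0.46897844 0.10731147 0.132     ]
 [0.47255432 0.07048467 0.129     ]]
```

Request:
carry_out(claw=[9.1, 9.1, 9.1, 9.1, 9.1, 9.1, 9.1, 9.1, 9.1, 9.1, 9.1, 9.1, 9.1, 9.1, 9.1, 9.1, 9.1, 9.1, 9.1, 9.1], delta_pos=[[2.5, 0.64, -0.5], [2.5, 0.64, -0.5], [2.5, 0.64, -0.5], [2.5, 0.64, -0.5], [2.5, 0.64, -0.5], [2.5, 0.64, -0.5], [2.5, 0.64, 0], [2.5, 0.64, 0], [2.5, 0.64, 0], [2.5, 0.64, 0], [2.5, 0.64, 0], [2.5, 0.64, 0], [2.5, 0.64, 0], [2.5, 0.64, 0], [2.5, 0.64, 0], [2.5, 0.64, 0], [2.5, 0.64, 0], [2.5, 0.64, 0], [2.5, 0.64, 0], [0, 0, 0]], angular=[[0, 0, 0], [0, 0, 0], [0, 0, 0], [0, 0, 0], [0, 0, 0], [0, 0, 0], [0, 0, 0], [0, 0, 0], [0, 0, 0], [0, 0, 0], [0, 0, 0], [0, 0, 0], [0, 0, 0], [0, 0, 0], [0, 0, 0], [0, 0, 0], [0, 0, 0], [0, 0, 0], [0, 0, 0], [0, 0, 0]])

```text
clock: 17.35
position: [0.4668, 0.105, 0.216]
ee_rot: [-2.103, -2.331, -0.002]
force: [-0.7, -0.2, 1.3]
width: 0.989
gripper_force: 0.0
```

Request:
carry_out(claw=[9.1, 9.1, 9.1, 9.1, 9.1, 9.1, 9.1, 9.1, 9.1, 9.1, 9.1, 9.1], delta_pos=[[0, 0, 0], [0, 0, 0], [0, 0, 0], [0, 0, 0], [0, 0, 0], [0, 0, 0], [0, 0, 0], [0, 0, 0], [0, 0, 0], [0, 0, 0], [0, 0, 0], [0, 0, 0]], angular=[[0, 0, 0.1428], [0, 0, 0.1428], [0, 0, 0.1428], [0, 0, 0.1428], [0, 0, 0.1428], [0, 0, 0.1428], [0, 0, 0.1428], [0, 0, 0.1428], [0, 0, 0.1428], [0, 0, 0.1428], [0, 0, 0.1428], [0, 0, 0]], force=14)

```text
clock: 18.55
position: [0.4667, 0.1005, 0.2159]
ee_rot: [3.137, 0.149, -0.002]
force: [-0.0, -0.2, -0.4]
width: 0.992
gripper_force: 0.0
```

Run:
```python
from fit import *
to(.4697,.0990,.113,.097)
```

```text
t 18.55 pos [0.4667 0.1005 0.2159] psi 0.095 tz [-0.001 -0.001 -1.   ] w 9.11 F [-0.  -0.2 -0.4] gf 0.0 q [-0.04  0.23 -0.34  1.91  0.09  1.01 -1.89]
delta cm [ 0.29  0.17 10.29] turn -0.002
```

Request:
carry_out(claw=[9.1, 9.1, 9.1, 9.1, 9.1, 9.1, 9.1], delta_pos=[[0.3, 0.17, 0], [0, 0, 2.5], [0, 0, 2.5], [0, 0, 2.5], [0, 0, 1.8], [0, 0, 1.0], [0, 0, 0]], angular=[[0, 0, 0], [0, 0, 0], [0, 0, 0], [0, 0, 0], [0, 0, 0], [0, 0, 0], [0, 0, 0]], force=14)

```text
clock: 19.25
position: [0.4696, 0.0994, 0.1124]
ee_rot: [3.137, 0.156, -0.004]
force: [0.0, 0.5, 0.3]
width: 0.988
gripper_force: 0.0
```

Request:
carry_out(claw=[6, 6, 6, 6, 6], delta_pos=[[0, 0, 0], [0, 0, 0], [0, 0, 0], [0, 0, 0], [0, 0, 0]], angular=[[0, 0, 0], [0, 0, 0], [0, 0, 0], [0, 0, 0], [0, 0, 0]], force=14)

```text
clock: 19.75
position: [0.4711, 0.0983, 0.1143]
ee_rot: [3.136, 0.151, 0.003]
force: [1.6, -6.0, 4.9]
width: 0.66
gripper_force: 3.1
```

Request:
carry_out(claw=[3, 3, 3, 3, 3, 3, 3], delta_pos=[[0, 0, 0], [0, 0, 0], [0, 0, 0], [0, 0, 0], [0, 0, 0], [0, 0, 0], [0, 0, 0]], angular=[[0, 0, 0], [0, 0, 0], [0, 0, 0], [0, 0, 0], [0, 0, 0], [0, 0, 0], [0, 0, 0]], force=14)

```text
clock: 20.45
position: [0.4711, 0.0981, 0.1143]
ee_rot: [3.136, 0.151, 0.002]
force: [1.0, -6.9, 4.6]
width: 0.37
gripper_force: 14.0
```

The first squeeze went fully in (34–35 mm). I'll continue pumping and watch the opening.

Request:
carry_out(claw=[7.8, 7.8, 7.8, 7.8, 7.8, 7.8, 3, 3, 3, 3, 3, 3, 3], delta_pos=[[0, 0, 0], [0, 0, 0], [0, 0, 0], [0, 0, 0], [0, 0, 0], [0, 0, 0], [0, 0, 0], [0, 0, 0], [0, 0, 0], [0, 0, 0], [0, 0, 0], [0, 0, 0], [0, 0, 0]], angular=[[0, 0, 0], [0, 0, 0], [0, 0, 0], [0, 0, 0], [0, 0, 0], [0, 0, 0], [0, 0, 0], [0, 0, 0], [0, 0, 0], [0, 0, 0], [0, 0, 0], [0, 0, 0], [0, 0, 0]], force=14)

```text
clock: 21.75
position: [0.4709, 0.0981, 0.1139]
ee_rot: [3.136, 0.151, 0.001]
force: [0.7, -7.9, 4.9]
width: 0.369
gripper_force: 14.0
```

Run:
```python
from fit import *
to(.4697,.0990,.113,.097)
t=arm.get_image("top")
a=cv2.resize(t["frame"][165:245,190:310],None,fx=6,fy=6,interpolation=cv2.INTER_CUBIC)[:,:,::-1]
cv2.imwrite("pics/g4.png",a)
for n in("jaw_plate","board_near","board_far"):
    for r in arm.place_of(n,t)[:2]:
        w=atz(t,r["centre"],.036 if n[0]=="j" else .018);d=w[:2]-[.477,.0247];print(n,round(r["conf"],2),"jig x",round(float(d@[.0966,-.9953])*1000,1))
```

```text
t 21.75 pos [0.4709 0.0981 0.1139] psi 0.096 tz [ 0.001 -0.002 -1.   ] w 3.39 F [ 0.7 -7.9  4.9] gf 14.0 q [-0.07  0.36 -0.32  2.03  0.16  0.77 -1.96]
delta cm [-0.12 -0.1   0.09] turn -0.001
jaw_plate 0.4 jig x 24.7
board_near 0.9 jig x 102.3
board_near 0.66 jig x 272.4
board_far 0.67 jig x 148.0
```

View pics/g4.png

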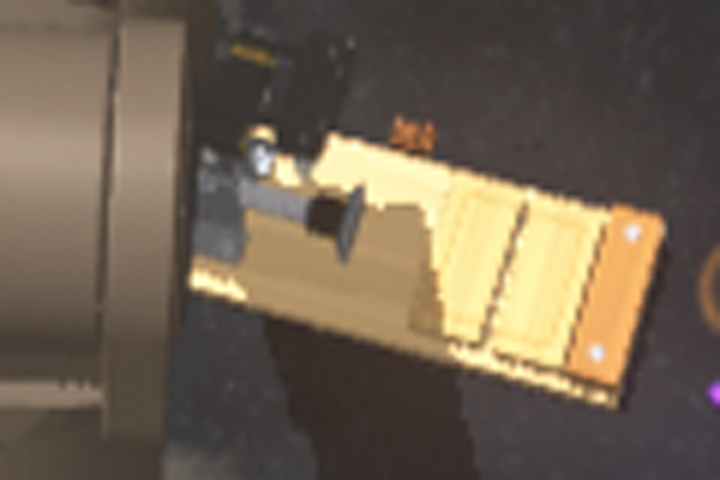

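The picture shows the jaw advanced about 20 mm, to crop (352,222), after two strokes, with the lane clear and the boards undisturbed. Carrying on.

Request:
carry_out(claw=[7.8, 7.8, 7.8, 7.8, 7.8, 7.8, 3, 3, 3, 3, 3, 3, 3], delta_pos=[[0, 0, 0], [0, 0, 0], [0, 0, 0], [0, 0, 0], [0, 0, 0], [0, 0, 0], [0, 0, 0], [0, 0, 0], [0, 0, 0], [0, 0, 0], [0, 0, 0], [0, 0, 0], [0, 0, 0]], angular=[[0, 0, 0], [0, 0, 0], [0, 0, 0], [0, 0, 0], [0, 0, 0], [0, 0, 0], [0, 0, 0], [0, 0, 0], [0, 0, 0], [0, 0, 0], [0, 0, 0], [0, 0, 0], [0, 0, 0]], force=14)

```text
clock: 23.25
position: [0.471, 0.0981, 0.1139]
ee_rot: [3.136, 0.151, 0.002]
force: [1.2, -8.4, 5.0]
width: 0.372
gripper_force: 14.0
```

Request:
carry_out(claw=[7.8, 7.8, 7.8, 7.8, 7.8, 7.8, 3, 3, 3, 3, 3, 3, 3], delta_pos=[[0, 0, 0], [0, 0, 0], [0, 0, 0], [0, 0, 0], [0, 0, 0], [0, 0, 0], [0, 0, 0], [0, 0, 0], [0, 0, 0], [0, 0, 0], [0, 0, 0], [0, 0, 0], [0, 0, 0]], angular=[[0, 0, 0], [0, 0, 0], [0, 0, 0], [0, 0, 0], [0, 0, 0], [0, 0, 0], [0, 0, 0], [0, 0, 0], [0, 0, 0], [0, 0, 0], [0, 0, 0], [0, 0, 0], [0, 0, 0]], force=14)

```text
clock: 24.55
position: [0.471, 0.0981, 0.114]
ee_rot: [3.136, 0.151, 0.002]
force: [0.6, -8.2, 4.5]
width: 0.375
gripper_force: 14.0
```

Request:
carry_out(claw=[7.8, 7.8, 7.8, 7.8, 7.8, 7.8, 3, 3, 3, 3, 3, 3, 3], delta_pos=[[0, 0, 0], [0, 0, 0], [0, 0, 0], [0, 0, 0], [0, 0, 0], [0, 0, 0], [0, 0, 0], [0, 0, 0], [0, 0, 0], [0, 0, 0], [0, 0, 0], [0, 0, 0], [0, 0, 0]], angular=[[0, 0, 0], [0, 0, 0], [0, 0, 0], [0, 0, 0], [0, 0, 0], [0, 0, 0], [0, 0, 0], [0, 0, 0], [0, 0, 0], [0, 0, 0], [0, 0, 0], [0, 0, 0], [0, 0, 0]], force=14)

```text
clock: 25.85
position: [0.471, 0.0981, 0.1139]
ee_rot: [3.136, 0.151, 0.001]
force: [0.9, -9.4, 6.1]
width: 0.37
gripper_force: 14.0
```

```bash
cat > j.py <<'E'
from fit import *
to(.4697,.0990,.113,.097)
for v in("top","scene"):
    t=arm.get_image(v)
    for n in("jaw_plate","board_near","board_far"):
        for r in arm.place_of(n,t)[:1]:
            w=atz(t,r["centre"],.036 if n[0]=="j" else .018);d=w[:2]-[.477,.0247];print(v,n,round(r["conf"],2),"jig x,y",round(float(d@[.0966,-.9953])*1000,1),round(float(d@[.9953,.0966])*1000,1))
    a=cv2.resize(t["frame"][185:240,210:310],None,fx=7,fy=7,interpolation=cv2.INTER_CUBIC)[:,:,::-1];cv2.imwrite(f"pics/j_{v}_{int(arm.observe()['clock']*10)}.png",a)
E
python3 j.py; ls pics
```

```text
t 25.85 pos [0.471  0.0981 0.1139] psi 0.096 tz [ 0.001 -0.002 -1.   ] w 3.39 F [ 0.9 -9.4  6.1] gf 14.0 q [-0.07  0.36 -0.32  2.03  0.16  0.77 -1.96]
delta cm [-0.12 -0.1   0.09] turn -0.001
top jaw_plate 0.4 jig x,y 58.9 -5.1
top board_near 0.93 jig x,y 272.6 -152.6
top board_far 0.64 jig x,y 153.3 -8.9
scene jaw_plate 0.63 jig x,y -113.1 111.4
scene board_near 0.87 jig x,y 550.3 -160.3
scene board_far 0.44 jig x,y 130.0 -1.3
g1.png
g2.png
g3.png
g4.png
j_scene_262.png
j_top_260.png
os.png
ot.png
s0.png
s1.png
t0.png
t1.png
```

Request:
carry_out(claw=[7.8, 7.8, 7.8, 7.8, 7.8, 7.8, 3, 3, 3, 3, 3, 3, 3], delta_pos=[[0, 0, 0], [0, 0, 0], [0, 0, 0], [0, 0, 0], [0, 0, 0], [0, 0, 0], [0, 0, 0], [0, 0, 0], [0, 0, 0], [0, 0, 0], [0, 0, 0], [0, 0, 0], [0, 0, 0]], angular=[[0, 0, 0], [0, 0, 0], [0, 0, 0], [0, 0, 0], [0, 0, 0], [0, 0, 0], [0, 0, 0], [0, 0, 0], [0, 0, 0], [0, 0, 0], [0, 0, 0], [0, 0, 0], [0, 0, 0]], force=14)

```text
clock: 27.55
position: [0.471, 0.0981, 0.1139]
ee_rot: [3.136, 0.151, 0.001]
force: [1.4, -8.7, 5.0]
width: 0.375
gripper_force: 14.0
```

```bash
python3 j.py
```

```text
t 27.55 pos [0.471  0.0981 0.1139] psi 0.096 tz [ 0.001 -0.002 -1.   ] w 3.44 F [ 1.4 -8.7  5. ] gf 14.0 q [-0.07  0.36 -0.32  2.03  0.16  0.77 -1.96]
delta cm [-0.12 -0.1   0.09] turn -0.001
top jaw_plate 0.48 jig x,y 66.5 -12.3
top board_near 0.94 jig x,y 537.4 -142.8
scene jaw_plate 0.53 jig x,y 71.4 10.7
scene board_near 0.89 jig x,y 546.2 -141.8
scene board_far 0.77 jig x,y 136.1 5.1
```

Request:
carry_out(claw=[7.8, 7.8, 7.8, 7.8, 7.8, 7.8, 3, 3, 3, 3, 3, 3, 3, 3], delta_pos=[[0, 0, 0], [0, 0, 0], [0, 0, 0], [0, 0, 0], [0, 0, 0], [0, 0, 0], [0, 0, 0], [0, 0, 0], [0, 0, 0], [0, 0, 0], [0, 0, 0], [0, 0, 0], [0, 0, 0], [0, 0, 0]], angular=[[0, 0, 0], [0, 0, 0], [0, 0, 0], [0, 0, 0], [0, 0, 0], [0, 0, 0], [0, 0, 0], [0, 0, 0], [0, 0, 0], [0, 0, 0], [0, 0, 0], [0, 0, 0], [0, 0, 0], [0, 0, 0]], force=14)

```text
clock: 29.35
position: [0.4712, 0.0981, 0.1141]
ee_rot: [3.136, 0.15, 0.002]
force: [0.6, -7.8, 7.5]
width: 0.374
gripper_force: 14.0
```

```bash
python3 j.py
```

```text
t 29.35 pos [0.4712 0.0981 0.1141] psi 0.096 tz [ 0.002 -0.002 -1.   ] w 3.43 F [ 0.6 -7.8  7.5] gf 14.0 q [-0.07  0.36 -0.32  2.03  0.16  0.77 -1.96]
delta cm [-0.14 -0.1   0.11] turn -0.001
top jaw_plate 0.46 jig x,y 72.9 -10.5
top board_near 0.81 jig x,y 108.8 -8.3
top board_far 0.73 jig x,y 152.9 -11.8
scene jaw_plate 0.48 jig x,y 76.0 9.4
scene board_near 0.87 jig x,y 281.0 -175.1
scene board_far 0.72 jig x,y 139.0 15.7
```

Request:
carry_out(claw=[7.8, 7.8, 7.8, 7.8, 7.8, 7.8, 3, 3, 3, 3, 3, 3, 3, 3], delta_pos=[[0, 0, 0], [0, 0, 0], [0, 0, 0], [0, 0, 0], [0, 0, 0], [0, 0, 0], [0, 0, 0], [0, 0, 0], [0, 0, 0], [0, 0, 0], [0, 0, 0], [0, 0, 0], [0, 0, 0], [0, 0, 0]], angular=[[0, 0, 0], [0, 0, 0], [0, 0, 0], [0, 0, 0], [0, 0, 0], [0, 0, 0], [0, 0, 0], [0, 0, 0], [0, 0, 0], [0, 0, 0], [0, 0, 0], [0, 0, 0], [0, 0, 0], [0, 0, 0]], force=14)

```text
clock: 31.15
position: [0.4716, 0.0954, 0.1145]
ee_rot: [3.133, 0.147, 0.002]
force: [0.0, -17.3, 13.9]
width: 0.438
gripper_force: 14.0
```

```bash
python3 j.py
```

```text
t 31.15 pos [0.4716 0.0954 0.1145] psi 0.094 tz [ 0.002 -0.005 -1.   ] w 4.02 F [  0.  -17.3  13.9] gf 14.0 q [-0.07  0.36 -0.31  2.03  0.16  0.77 -1.96]
delta cm [-0.15 -0.38  0.14] turn -0.003
top jaw_plate 0.59 jig x,y 86.2 -9.1
top board_near 0.9 jig x,y 107.5 -1.0
top board_far 0.9 jig x,y 149.9 -7.9
scene jaw_plate 0.46 jig x,y 84.7 18.7
scene board_near 0.82 jig x,y 287.8 -198.2
scene board_far 0.73 jig x,y 144.6 -7.8
```

The jaw stalled at 40 mm opening with the trigger about 0.27 rad in, so the joint is closed and loaded at an estimated 10–14 N. I'll raise the grip modestly for margin.

Request:
carry_out(claw=[3, 3, 3, 3, 3, 3], delta_pos=[[0, 0, 0], [0, 0, 0], [0, 0, 0], [0, 0, 0], [0, 0, 0], [0, 0, 0]], angular=[[0, 0, 0], [0, 0, 0], [0, 0, 0], [0, 0, 0], [0, 0, 0], [0, 0, 0]], force=17)

```text
clock: 32.15
position: [0.4715, 0.0956, 0.1145]
ee_rot: [3.133, 0.148, 0.002]
force: [0.7, -16.8, 14.6]
width: 0.427
gripper_force: 17.0
```

Request:
carry_out(claw=[3, 3, 3, 3, 3, 3], delta_pos=[[0, 0, 0], [0, 0, 0], [0, 0, 0], [0, 0, 0], [0, 0, 0], [0, 0, 0]], angular=[[0, 0, 0], [0, 0, 0], [0, 0, 0], [0, 0, 0], [0, 0, 0], [0, 0, 0]], force=20)

```text
clock: 32.75
position: [0.4715, 0.0961, 0.1145]
ee_rot: [3.134, 0.148, 0.003]
force: [1.4, -15.6, 14.2]
width: 0.418
gripper_force: 20.0
```

Run:
```python
from fit import *
to(.4697,.0990,.113,.097)
D={}
for i in range(8):
    t=arm.get_image("top")
    for n in("board_near","board_far","jaw_plate","scraper"):
        for r in arm.place_of(n,t)[:3]:
            z={"j":.036,"b":.018,"s":0}[n[0]]
            w=atz(t,r["centre"],z)[:2];d=w-[.477,.0247];x=d@[.0966,-.9953]*1000;y=d@[.9953,.0966]*1000
            if n=="scraper": D.setdefault(n,[]).append(w*1000)
            elif abs(y)<30 and 60<x<170: D.setdefault(n,[]).append([x,y])
for n,v in D.items(): print(n,len(v),np.median(v,0).round(1),np.std(v,0).round(1))
a=t
m=arm.trace("board_near",t)
for n in("board_near","board_far"):
    for r in arm.trace(n,t)[:3]:
        ys,xs=np.nonzero(r["region"]); W=np.array([atz(t,(x/512,y/384),.036)[:2] for x,y in zip(xs+.5,ys+.5)])-[.477,.0247]
        X=W@[.0966,-.9953]*1000;Y=W@[.9953,.0966]*1000
        print(n,round(r["conf"],2),"x",np.percentile(X,[3,97]).round(),"y",np.percentile(Y,[2,98]).round(1),"mean",X.mean().round(1),Y.mean().round(1))
```

```text
t 32.75 pos [0.4715 0.0961 0.1145] psi 0.095 tz [ 0.002 -0.004 -1.   ] w 3.84 F [  1.4 -15.6  14.2] gf 20.0 q [-0.07  0.36 -0.31  2.03  0.16  0.77 -1.96]
delta cm [-0.15 -0.31  0.15] turn -0.002
board_near 6 [109.1  -1.9] [4.2 4.5]
board_far 10 [150.9  -5.5] [29.3  4.6]
jaw_plate 8 [76.7 -9.7] [26.6  4.7]
scraper 13 [ 395.9 -373.3] [ 72.  199.5]
board_near 0.94 x [256. 311.] y [-209.3 -112.1] mean 284.2 -160.4
board_near 0.58 x [ 85. 129.] y [-58.4  43.1] mean 107.3 -7.3
board_near 0.56 x [510. 559.] y [-188.3  -89.9] mean 535.6 -138.4
board_far 0.73 x [130. 176.] y [-63.6  41.2] mean 152.7 -12.5
board_far 0.52 x [378. 416.] y [-145.6 -105.1] mean 397.5 -125.7
```

Run:
```python
from fit import *
q=np.array([.477,.0247,-1.474])
to(.4697,.0990,.113,.097)
for v in("top","scene"):
    g=[cv2.cvtColor(p["frame"],cv2.COLOR_RGB2GRAY).astype(np.float32) for p in [arm.get_image(v)]]
    p=arm.get_image(v);G=g[0]
    for name,xs in(("near",(90,96,102,108,114)),("far",(136,142,148,154,160))):
        prof=0
        ys=np.arange(-62,-36,.5)
        for x in xs:
            u=proj(p,world(np.c_[np.full(len(ys),x),ys,np.full(len(ys),36)]/1000,q)).astype(np.float32)
            prof=prof+cv2.remap(G,u[:,:1].copy(),u[:,1:].copy(),cv2.INTER_CUBIC)[:,0]/len(xs)
        print(v,name,prof[::3].round().astype(int),"steepest",ys[np.argmax(np.gradient(cv2.GaussianBlur(prof,(1,5),1)[:,0]))])
```

```text
t 34.9 pos [0.4715 0.0961 0.1145] psi 0.094 tz [ 0.002 -0.004 -1.   ] w 3.82 F [  0.3 -15.2  13.6] gf 20.0 q [-0.07  0.36 -0.31  2.03  0.16  0.77 -1.96]
delta cm [-0.16 -0.31  0.15] turn -0.003
top near [171 151 134 132 149 174 191 200 206 212 215 213 212 213 215 218 221 222] steepest -55.5
top far [145 130 147 185 219 234 238 238 235 230 226 225 228 230 233 234 235 235] steepest -58.0
scene near [155 157 161 167 172 178 184 190 195 199 202 205 208 210 212 214 217 219] steepest -52.0
scene far [167 175 184 194 206 215 224 230 235 236 236 234 233 231 231 231 232 233] steepest -56.5
```

The lateral offset of the halves is about 3–4 mm, which is within 7 mm, and the state is steady. Handing in.

```bash
python3 -c "
from cell import arm
print(arm.sign_off())"
```

```text
the job is handed in; nothing more can be done
None
```

I handed the job in at about 35 s with the chips swept off the base, the scraper standing let go on the worktop, and the joint closed against the stop. The trigger is held squeezed, with the jaw at an estimated 13–22 N; no verdict came back on hand-in.

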